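# Rack the empty wire reels on the stand

### The job

Put the empty octagonal wire reels away on the reel stand: swing the keeper bar aside, stack all the reels flat on the block with their holes lined up over the socket, and only then pass the rod down through all of them until it is fully home in the socket. Last, swing the keeper back over the rod's head until it rests in its catch, and leave the tools and other things on the bench where they are.

Things in the scene. Friction and masses are not known exactly. Their poses are not given: they have to be found in the camera images.
- reel1: Loose empty wire reel, black plastic, lying flat: octagonal flanges 64 mm across flats (69 across corners), 20 mm high, 60 g, with a central bore of 22 mm right through. Origin: its middle, 10 mm above its underside; z is the bore's axis (either way up is the same); two of its flats face +x and -x, the others every 45 degrees. Grip it from above across two facing flats. May be absent (None).
- reel2: Loose empty wire reel, black plastic, lying flat: octagonal flanges 64 mm across flats (69 across corners), 20 mm high, 60 g, with a central bore of 22 mm right through. Origin: its middle, 10 mm above its underside; z is the bore's axis (either way up is the same); two of its flats face +x and -x, the others every 45 degrees. Grip it from above across two facing flats. May be absent (None).
- reel3: Loose empty wire reel, black plastic, lying flat: octagonal flanges 64 mm across flats (69 across corners), 20 mm high, 60 g, with a central bore of 22 mm right through. Origin: its middle, 10 mm above its underside; z is the bore's axis (either way up is the same); two of its flats face +x and -x, the others every 45 degrees. Grip it from above across two facing flats. May be absent (None).
- reel4: Loose empty wire reel, black plastic, lying flat: octagonal flanges 64 mm across flats (69 across corners), 20 mm high, 60 g, with a central bore of 22 mm right through. Origin: its middle, 10 mm above its underside; z is the bore's axis (either way up is the same); two of its flats face +x and -x, the others every 45 degrees. Grip it from above across two facing flats. May be absent (None).
- reel5: Loose empty wire reel, black plastic, lying flat: octagonal flanges 64 mm across flats (69 across corners), 20 mm high, 60 g, with a central bore of 22 mm right through. Origin: its middle, 10 mm above its underside; z is the bore's axis (either way up is the same); two of its flats face +x and -x, the others every 45 degrees. Grip it from above across two facing flats. May be absent (None).
- stand: Fixed reel stand: pale plywood block 290 (x) by 110 (y) by 46 mm high, socket hole in the middle of its top. Origin: centre of its underside. Own frame: a steel hinge post (16 mm thick, 186 mm above the table) at x = +105 mm, a catch post at x = -105. Reels are stacked between the posts, the lowest on the block's top; close the fingers along the stand's y there to clear the posts.
- socket_mouth (a point): Centre of the mouth of the stand's socket on the block's top, 46 mm above the table. The socket is 17.4 mm wide and 40 mm deep. Its frame is parallel to the stand's.
- socket_floor (a point): Centre of the socket's floor, 40 mm below its mouth; the rod's tip rests here when the rod is fully home.
- keeper (a joint): Angle of the keeper, a flat aluminium bar (225 by 18 by 8 mm, underside 186 mm above the table) on the hinge post. 0: closed, across above the socket with its end in the catch, 4 mm over the head of a rod fully home (a higher rod blocks it). Opens towards the stand's +y, clockwise from above, to a stop at 1.75 rad. Stays where left. Beyond 1.2 rad it clears a gripper over the stack.
- keeper_knob (a point): Grip point, 218 mm above the table, on the keeper's upright round black knob: 18 mm thick, from 194 to 232 mm above the table, 150 mm from the hinge axis. Pinch it from above and lead it round the hinge (under 2 N); it turns between the fingers.
- catch (a point): Mouth of the C-shaped steel catch on the catch post, 190 mm above the table, which takes the keeper's end; it opens to the stand's +y. The catch head measures 22 (x) by 26 (y) mm, top 200 mm above the table.
- keeper_hinge (a point): Point on the keeper's upright hinge axis, 194 mm above the table.
- rod: Loose steel rod, upright, 16 mm thick, 176 mm long, 250 g; the last 10 mm of its lower end taper to 6 mm; round black grip head on top, 32 mm wide, 28 mm high. Origin: its lower tip; z up along it. Starts in the holder. Fits the bores with 3 mm play all round. Fully home, its head spans 154 to 182 mm above the table; five stacked reels reach 146 mm.
- rod_tip (a point): Lower tip of the rod.
- rod_head (a point): Middle of the rod's grip head, 162 mm above its tip: grip here from above.
- holder: Fixed plywood block 70 by 70 by 60 mm with a 17.4 mm hole 50 mm deep, in which the rod starts upright (tip 10 mm above the table). Origin: centre of its underside.
- screwdriver: Bystander: loose screwdriver, 170 mm long, lying; origin under its middle.
- wrench: Bystander: loose steel wrench, 160 mm long, lying.
- tape: Bystander: loose grey ring, a tape core 90 mm wide and 19 mm high; not a reel.
Not all that is in view belongs to the job. Leave any green or purple look-alike of the reel3 alone.

How it is judged:
On the way, in this order (a step that is already met when the one before it is completed fails the run):
1. every reel present is stacked flat over the socket, holes lined up within 12 mm, while the rod is not yet over the stack (horizontal distance between each of reel1, reel2, reel3, reel4, reel5 and socket_mouth below 0.012 m and angle between the z axis of each of reel1, reel2, reel3, reel4, reel5 and the z axis of stand, either way round below 0.12 rad and z of reel1 in the frame of socket_mouth between 0.004 and 0.098 m and z of reel2 in the frame of socket_mouth between 0.004 and 0.098 m and z of reel3 in the frame of socket_mouth between 0.004 and 0.098 m and z of reel4 in the frame of socket_mouth between 0.004 and 0.098 m and z of reel5 in the frame of socket_mouth between 0.004 and 0.098 m and horizontal distance between rod_tip and socket_mouth above 0.04 m), for 0.2 s.
2. the rod is passed through all the reels and is fully home in the socket (horizontal distance between each of reel1, reel2, reel3, reel4, reel5 and socket_mouth below 0.012 m and angle between the z axis of each of reel1, reel2, reel3, reel4, reel5 and the z axis of stand, either way round below 0.12 rad and z of reel1 in the frame of socket_mouth between 0.004 and 0.098 m and z of reel2 in the frame of socket_mouth between 0.004 and 0.098 m and z of reel3 in the frame of socket_mouth between 0.004 and 0.098 m and z of reel4 in the frame of socket_mouth between 0.004 and 0.098 m and z of reel5 in the frame of socket_mouth between 0.004 and 0.098 m and distance between rod_tip and socket_floor below 0.006 m and angle between rod's own z axis and vertical below 0.1 rad), for 0.2 s.
3. the keeper is swung closed into its catch (value of joint keeper below 0.06 rad), for 0.2 s.
At the end, for the whole second after the job is handed in: Every reel present lies flat (within 0.12 rad) in the stack with its centre within 12 mm of the socket's axis, the rod stands through them within 0.1 rad of upright with its tip within 6 mm of the socket's floor, the keeper is closed to within 0.06 rad, and all is at rest (all of step 2 and value of joint keeper below 0.06 rad and linear speed of rod below 0.03 m/s); the robot touches nothing.
It fails at once if a tool or other bystander is pushed more than 5 cm away (distance of any of screwdriver, wrench, tape from where it was at the start of the episode above 0.05 m).
Of reel1, reel2, reel3, reel4, reel5 only 3 to 5 are there at a start; the rules pass over those that are not, and their reading is None.
At some moment in a run one of reel1, reel2, reel3, reel4, reel5 may be knocked a few centimetres aside while the robot is not near it.
It also fails if it takes over 210 s, if anything falls off the work surface, if the arm or the gripper's body presses on something with over 40 N, if the wrist force passes 120 N, or if a joint passes its speed limit or range.

### The arm

A 7-joint arm with a two-finger parallel gripper is mounted at the origin on the work surface. World frame = base frame: x ahead of the robot, y to its left, z up, the work surface at z = 0. Lengths are in m, angles in rad, forces in N, time in s.
With the tool pointing down it reaches from about 0.35 to 0.9 m from the base axis. Payload 8.1 kg.
Tool frame: the origin (TCP) lies at the very end of the fingers, on their centre line; the grasp point (between the pads) lies arm.grip_point_offset behind it (arm.grip_point_offset is the distance from the TCP to the grasp point, in m); z points along the fingers, y is the line along which they close (so a half turn about z gives the same grasp; the last joint's range is limited). The gripper opens to 92 mm and grips with 3 to 60 N. Pads are 19 mm wide; open, the fingers measure 130 mm over their backs; the gripper's body (75 mm by 190 mm) begins 47 mm behind the grasp point.
Start: joints at [1.036, 0.434, 0.025, 1.573, -0.012, 1.134, -0.075], TCP at [0.262, -0.568, 0.227] pointing down, gripper open.
Joint ranges: [-2.62, 2.62], [-0.44, 2.09], [-1.27, 1.32], [0.08, 2.57], [-1.32, 4.46], [0.12, 2], [-2.74, 2.74]. Speed limits (rad/s): [2.22, 2.22, 3.01, 3.01, 3.14, 3.14, 3.14].

### API

Orientations are given as a rotation vector (axis times angle).
In Python, from cell import arm gives the robot as it stands. The module is installed in compiled form; this text tells all that it offers.
- The arm moves only by the shell command python3 -m creep 'ROWS' [OPENING] [FORCE]. ROWS is JSON, a list of rows, each a list of 6 numbers: the shift along the tool's x, y, z scaled (see below), then the turn, a rotation vector about the tool's x, y, z scaled (see below). A call has 1 to 20 rows; each row shifts and turns the commanded pose from where the row before left it, along the tool's axes as they then stand; what a row does not reach is not made up. The controller multiplies each number of a shift by 0.4 m and each number of a turn by 120 degrees. A row lasts 1/12 s, in which the tool goes at most 41.7 mm and 7.16 degrees, less where a joint would pass 70% of its speed; a pose out of reach is approached as far as the arm can. A call with a number of a shift or a turn outside -1 to 1 is refused whole. A call with a gripper value outside its range is refused whole. OPENING is the closure, from -1 (fully open) to 1 (shut), set as the call begins (- or left out, the last holds). The fingers move at their own pace and stop on an object; FORCE is the grip in N (left out, the last holds). Time passes only in rows, so rows that do not move let the fingers close. It gives the time, the measured TCP pose, the force, the opening and the grip force at its end, in the units of the state.
- arm.observe(): the state, without advancing time (a new reading comes with each control period).
- arm.get_image(name): name is "scene" or "top" or "wrist"; returns a dict with "frame" (400x640x3 uint8, red, green, blue), "intrinsics" (3x3 intrinsics, pixels), "distortion" ([k1, k2, p1, p2, k3] as OpenCV has them; the pictures are not rectified), "rvec" (rotation vector, rad) and "tvec" (3), from world to camera coordinates, as OpenCV has them; the wrist camera has in their place "mount" (4x4, takes a point from camera to tool coordinates, whose origin is the TCP and whose axes are the flange's). Camera axes: x right, y down, z forward; pixel columns grow to the right and rows downward; lengths in m; the calibration is good to about 2 mm. A picture is of the moment at which its call begins: read the wrist's pose just before it. There is no depth.
- arm.sign_off(): hands the job in; it is judged then, once.
The state is a dict: "clock": time; "joints": joint angles; "dq": joint speeds; "joint_efforts": joint torques, N m; "position": TCP position; "ee_rot": TCP orientation; "force": force on the tool from outside, world axes, zero at the start; "ft_torque": the same for the moment, N m; "width": opening from 0.0 (shut) to 1.0 (fully open); "gripper_force": force on a finger pad.
Only numpy, scipy, OpenCV 4.12 (cv2) and the standard library are available. Lean on these libraries where they do the work, as an engineer would, in place of code of your own. Each camera call takes 0.05 s, during which the arm holds its last target. There are 200 camera calls.

## Working session

There is one attempt and no reset: what is moved stays moved. The work goes in short steps, Python scripts to look and compute and a shell command to move; the robot and the scene stay as the last step left them, time stands still between calls to the robot, and variables do not carry over. Pictures are saved under pics/ and viewed, at most 14 in all, crops included, and the job is handed in when it is done.

```bash
mkdir -p pics; ls; python3 - <<'E'
from cell import arm
import cv2,numpy as np
s=arm.observe()
for k,v in s.items(): print(k,np.round(v,3))
print(arm.grip_point_offset)
for n in ["scene","top"]:
    im=arm.get_image(n); cv2.imwrite(f"pics/{n}0.png",im["frame"][:,:,::-1])
    print(n,im["intrinsics"],im["distortion"],im["rvec"],im["tvec"])
w=arm.get_image("wrist");print(w["mount"])
E
```

```text
pics
clock 0.0
joints [ 1.036  0.435  0.025  1.574 -0.012  1.134 -0.075]
dq [-0.001  0.001 -0.001  0.    -0.     0.001  0.001]
joint_efforts [-2.0000e-03 -6.6786e+01  9.8400e-01 -3.1445e+01 -6.1000e-02  4.3000e-02
  0.0000e+00]
position [ 0.261 -0.567  0.226]
ee_rot [-3.067e+00 -6.730e-01  1.000e-03]
force [-0.128 -0.799  0.399]
ft_torque [ 0.019 -0.009 -0.011]
gripper_force 0.0
width 0.999
0.0188
scene [[375.15173403   0.         320.46236042]
 [  0.         375.15173403 192.63523424]
 [  0.           0.           1.        ]] [-0.05965987  0.          0.          0.          0.        ] [ 2.18386252  1.33236594 -0.46144805] [-0.16730982 -0.26347625  1.51163764]
top [[396.63088911   0.         325.89157436]
 [  0.         396.63088911 201.67545253]
 [  0.           0.           1.        ]] [-0.00074106  0.          0.          0.          0.        ] [ 2.17077897 -2.13629072  0.17579768] [-0.07771768  0.52123945  1.29139589]
[[ 2.25093789e-04 -9.64763715e-01 -2.63117701e-01  7.18805158e-02]
 [ 9.99999683e-01  1.60923476e-05  7.96481588e-04  4.28483117e-05]
 [-7.64182354e-04 -2.63117797e-01  9.64763412e-01 -1.57782064e-01]
 [ 0.00000000e+00  0.00000000e+00  0.00000000e+00  1.00000000e+00]]
```

View pics/top0.png

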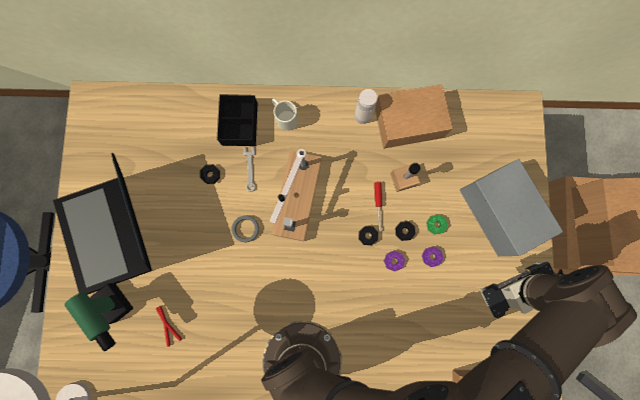

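View pics/scene0.png

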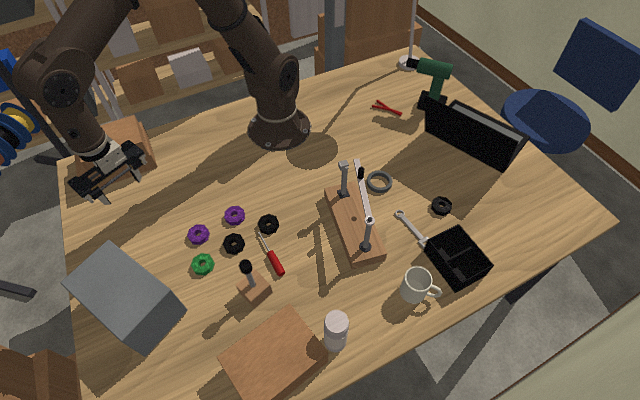

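Top view: black reels at (369,235), (405,230) and (210,173). Look-alikes to leave alone are green (437,224), purple (395,260) and (433,256). The grey tape ring is at (245,228) and the black tray at (238,118). The stand is at about (299,195) and its keeper bar runs (302,153)→(273,220). The rod head is at (414,169). The scene view shows the same three black reels.

```bash
cat > h.py <<'E'
from cell import arm
import cv2,numpy as np
from scipy.spatial.transform import Rotation as R
def cam(n):
    s=arm.observe(); im=arm.get_image(n); K,D=im["intrinsics"],np.array(im["distortion"])
    if n=="wrist":
        T=np.eye(4);T[:3,:3]=R.from_rotvec(s["ee_rot"]).as_matrix();T[:3,3]=s["position"]
        T=T@im["mount"]
        Rc,o=T[:3,:3],T[:3,3]
    else:
        Rw=R.from_rotvec(np.ravel(im["rvec"])).as_matrix(); Rc=Rw.T;o=-Rw.T@np.ravel(im["tvec"])
    return dict(f=im["frame"][:,:,::-1].copy(),K=K,D=D,R=Rc,o=o,s=s)
def ray(c,uv):
    p=cv2.undistortPoints(np.array(uv,float).reshape(-1,1,2),c["K"],c["D"]).reshape(-1,2)
    return np.c_[p,np.ones(len(p))]@c["R"].T
def plane(c,uv,z):
    d=ray(c,uv); return c["o"]+d*((z-c["o"][2])/d[:,2:])
def proj(c,X):
    X=(np.array(X,float).reshape(-1,3)-c["o"])@c["R"]
    return cv2.projectPoints(X,np.zeros(3),np.zeros(3),c["K"],c["D"])[0].reshape(-1,2)
def tri(c1,u1,c2,u2):
    d1=ray(c1,u1)[0];d2=ray(c2,u2)[0];A=np.c_[d1,-d2]
    t=np.linalg.lstsq(A,c2["o"]-c1["o"],rcond=None)[0]
    a,b=c1["o"]+t[0]*d1,c2["o"]+t[1]*d2
    return (a+b)/2,np.linalg.norm(a-b)
def go(p,yaw=None):
    """print scaled tool-frame shift to TCP position p (world), turn about tool z to make tool y at world angle yaw (mod pi)"""
    s=arm.observe();M=R.from_rotvec(s["ee_rot"])
    d=M.inv().apply(np.array(p)-s["position"])/0.4
    m=M.as_matrix();a=np.arctan2(m[1,1],m[0,1])
    print("shift",np.round(d,4),"y-yaw",round(a,3),"tilt",np.round(m[:,2],3),"j",np.round(s["joints"],2),"t",round(s["clock"],1),"w",round(s["width"],3))
    if yaw is not None:
        e=[(yaw-a+np.pi*k) for k in (-1,0,1,2,-2)]; e=[-x/np.radians(120) for x in e]; print("tz options",np.round(sorted(e,key=abs)[:2],4))
E
python3 - <<'E'
from h import *
t=cam("top");s=cam("scene")
for n,u,z in [("r",(369,235),.01),("r",(405,230),.01),("r",(210,173),.01),("rodhead",(414,169),.172),("holder",(409,178),.06),("hinge",(302,153),.19),("barend",(273,221),.19),("catch",(289,223),.2),("knob",(281,198),.232),("stand",(299,195),.046),("tape",(245,228),.01),("wrench",(250,170),0),("scrwd",(379,205),0),("green",(437,224),.01),("purp",(395,260),.01)]:
    print(n,plane(t,u,z)[0].round(3))
for c,n in((t,"t"),(s,"s")):
    b=(c["f"].max(2)<45).astype(np.uint8);k,l,st,ce=cv2.connectedComponentsWithStats(b)
    for i in range(1,k):
        if 60<st[i,4]<900: print(n,st[i],ce[i].round(1),plane(c,ce[i],.012)[0].round(3))
cr=cv2.resize(t["f"][135:275,195:455],None,fx=3,fy=3,interpolation=cv2.INTER_CUBIC);cv2.imwrite("pics/c1.png",cr)
E
```

```text
r [ 0.415 -0.218  0.01 ]
r [ 0.434 -0.341  0.01 ]
r [0.62  0.331 0.01 ]
rodhead [ 0.609 -0.336  0.172]
holder [ 0.604 -0.346  0.06 ]
hinge [0.647 0.007 0.19 ]
barend [0.44  0.088 0.19 ]
catch [0.434 0.04  0.2  ]
knob [0.502 0.062 0.232]
stand [0.542 0.021 0.046]
tape [0.432 0.202 0.01 ]
wrench [0.635 0.196 0.   ]
scrwd [ 0.52  -0.254  0.   ]
green [ 0.456 -0.451  0.01 ]
purp [ 0.332 -0.305  0.01 ]
t [200 165  20  19 264] [209.5 174. ] [0.615 0.332 0.012]
t [409 164  11  10  83] [414.2 168.5] [ 0.648 -0.375  0.012]
t [396 222  19  19 240] [405.1 230.7] [ 0.431 -0.34   0.012]
t [359 227  19  18 229] [368.3 235.5] [ 0.413 -0.215  0.012]
t [524 263  80  23 682] [564.6 273.3] [ 0.296 -0.878  0.012]
t [519 277  10  27  67] [522.7 291.1] [ 0.236 -0.732  0.012]
t [483 284  26  34 381] [496.8 301.7] [ 0.2   -0.643  0.012]
t [498 296  66 104 562] [534. 342.] [ 0.072 -0.76   0.012]
t [ 93 331  22  20 220] [104.8 340.2] [0.062 0.636 0.012]
t [287 334  30  12 157] [302.4 339.6] [0.072 0.    0.012]
t [314 342  14  18  80] [321.2 349.7] [ 0.041 -0.062  0.012]
t [501 381  32  19 321] [517.7 392.9] [-0.086 -0.697  0.012]
s [ 26  44  21  20 116] [37.1 56. ] [-1.087 -0.904  0.012]
s [406  58  13  11  98] [412.1  62.8] [-0.104  0.726  0.012]
s [417  70  22  26  63] [429.5  78.9] [0.034 0.723 0.012]
s [  0 125  20  25 242] [  9.2 136.9] [-0.479 -1.024  0.012]
s [ 79 141  31  21 181] [ 96.7 154.2] [-0.188 -0.69   0.012]
s [ 34 155  28  11 171] [ 45.9 159.8] [-0.256 -0.88   0.012]
s [431 196  21  20 244] [440.9 205.5] [0.616 0.33  0.012]
s [258 214  21  21 311] [268.1 224.1] [ 0.415 -0.215  0.012]
s [223 233  22  22 331] [233.4 243.4] [ 0.432 -0.34   0.012]
s [239 260  13  14 140] [245.3 266.3] [ 0.524 -0.334  0.012]
s [504 265  51  40 386] [524.2 287.5] [0.967 0.366 0.012]
s [  0 288  37  10  73] [ 21.2 292.4] [ 0.298 -0.979  0.012]
```

View pics/c1.png

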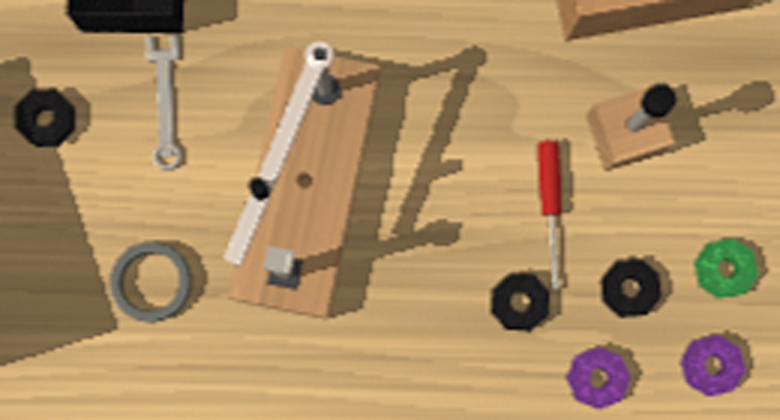

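The crop confirms the three black octagonal reels at crop (521,301), (631,287) and (46,118). The keeper is partly open and its knob is at crop (260,188). Next I'll move over the stand for a close look.

```bash
python3 -c "
from h import *
go([.50,.05,.36],1.416)"
```

```text
shift [ 1.1875 -1.1527 -0.3333] y-yaw -1.139 tilt [-0.     0.001 -1.   ] j [ 1.04  0.43  0.03  1.57 -0.01  1.13 -0.08] t 0.2 w 1.002
tz options [ 0.28 -1.22]
```

```bash
python3 -m creep '[[0,0,-0.067,0,0,0.056],[0,0,-0.067,0,0,0.056],[0,0,-0.067,0,0,0.056],[0,0,-0.067,0,0,0.056],[0,0,-0.067,0,0,0.056]]' -1; python3 -c "
from h import *
go([.50,.05,.36],1.416)"
```

```text
clock: 0.67
position: [0.2614, -0.5674, 0.362]
ee_rot: [-3.131, 0.252, -0.0]
force: [0.8, -0.8, 0.5]
width: 0.998
gripper_force: 0.0
shift [ 0.342  -1.619   0.0053] y-yaw -1.731 tilt [ 0.  0. -1.] j [ 0.94  0.36  0.16  1.36 -0.06  1.43 -0.63] t 0.7 w 0.998
tz options [-0.0027  1.4973]
```

```bash
python3 -m creep '[[0.02,-0.095,0,0,0,0],[0.02,-0.095,0,0,0,0],[0.02,-0.095,0,0,0,0],[0.02,-0.095,0,0,0,0],[0.02,-0.095,0,0,0,0],[0.02,-0.095,0,0,0,0],[0.02,-0.095,0,0,0,0],[0.02,-0.095,0,0,0,0],[0.02,-0.095,0,0,0,0],[0.02,-0.095,0,0,0,0],[0.02,-0.095,0,0,0,0],[0.02,-0.095,0,0,0,0],[0.02,-0.095,0,0,0,0],[0.02,-0.095,0,0,0,0],[0.02,-0.095,0,0,0,0],[0.02,-0.095,0,0,0,0],[0.02,-0.095,0,0,0,0],[0,0,0,0,0,0]]'; python3 -c "
from h import *
go([.50,.05,.36],1.416)
c=cam('wrist');cv2.imwrite('pics/w1.png',c['f'])
print(proj(c,[[.502,.062,.232],[.542,.021,.046],[.647,.007,.19]]))"
```

```text
clock: 2.17
position: [0.4963, 0.0579, 0.3605]
ee_rot: [-3.129, 0.228, 0.0]
force: [-0.6, 0.7, -0.9]
width: 1.002
gripper_force: 0.0
shift [0.012  0.0182 0.0012] y-yaw -1.716 tilt [ 0.     0.004 -1.   ] j [ 0.09  0.17 -0.37  1.62  0.06  1.36 -2.  ] t 2.2 w 1.002
tz options [ 0.0046 -1.4954]
[[318.30222808 189.46459485]
 [345.43520463 127.05943942]
 [356.31125639  11.82369736]]
```

View pics/w1.png

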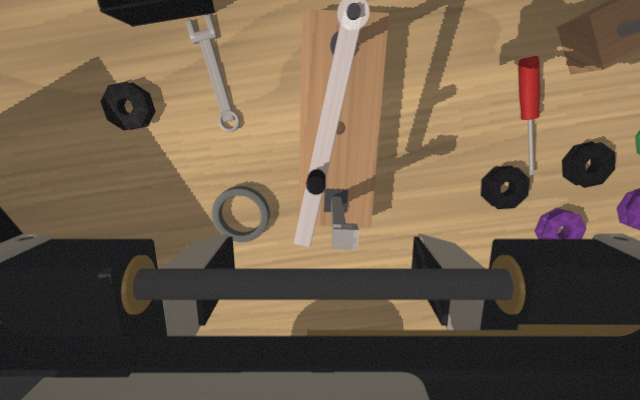

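Wrist view: knob top at (316,181), hinge at (354,12), catch head at (345,235), socket partly hidden at (340,128). The block's right edge runs (388,13)→(372,226).

```bash
python3 - <<'E'
from h import *
c=cam("wrist")
for n,u,z in [("knob",(316,181),.232),("hinge",(354,12),.196),("catch",(345,230),.2),("sock",(341,128),.046),("rt",(388,13),.046),("rb",(372,226),.046),("lt",(304,12),.046)]:
    print(n,plane(c,u,z)[0].round(4))
t=cam("top")
print("sock top",plane(t,(296.3,195.5),.046)[0].round(4),"hinge",plane(t,(301.5,153.3),.196)[0].round(4),"catch",plane(t,(288.5,222),.2)[0].round(4))
# corners of block top from 'top' crop
for u in [(195+237/3,135+298/3),(195+328/3,135+318/3),(195+381/3,135+68/3)]: print(plane(t,u,.046)[0].round(4))
s=cam("scene");cv2.imwrite("pics/s1.png",cv2.resize(s["f"][140:290,300:480],None,fx=4,fy=4,interpolation=cv2.INTER_CUBIC))
E
```

```text
knob [0.5092 0.0587 0.232 ]
hinge [0.6448 0.0052 0.196 ]
catch [0.4483 0.0389 0.2   ]
sock [0.5407 0.0226 0.046 ]
rt [ 0.6736 -0.0555  0.046 ]
rb [ 0.3913 -0.0044  0.046 ]
lt [0.6905 0.05   0.046 ]
sock top [0.5405 0.0298 0.046 ] hinge [0.6448 0.0086 0.196 ] catch [0.4369 0.0414 0.2   ]
[0.4099 0.0998 0.046 ]
[ 0.3896 -0.0004  0.046 ]
[ 0.6719 -0.0538  0.046 ]
```

View pics/s1.png

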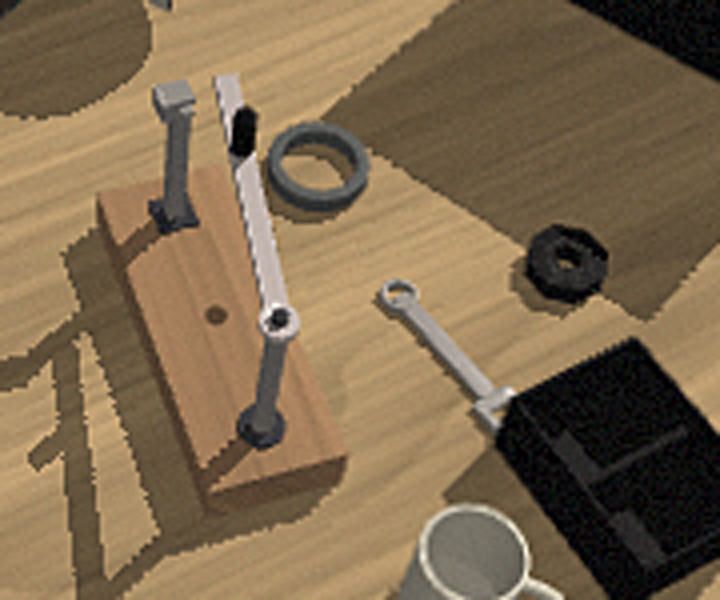

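```bash
python3 -c "
from h import *
s=cam('scene');print(plane(s,(354,218.75),.046)[0])
go([.506,.06,.201],1.39)"
```

```text
[0.54424649 0.03058483 0.046     ]
shift [ 0.022  -0.0337  0.3991] y-yaw -1.728 tilt [-0.    -0.001 -1.   ] j [ 0.1   0.17 -0.36  1.63  0.06  1.36 -1.99] t 2.4 w 0.998
tz options [ 0.0115 -1.4885]
```

```bash
python3 - <<'E'
from h import *
c=cam("wrist");print(c["s"]["position"])
b=(c["f"].max(2)<50).astype(np.uint8);b[235:]=0
k,l,st,ce=cv2.connectedComponentsWithStats(b)
for i in range(1,k):
    if st[i,4]>60: print(st[i],ce[i].round(1),plane(c,ce[i],.232)[0].round(4),plane(c,ce[i],.02)[0].round(4))
b=((c["f"].min(2)>150)).astype(np.uint8);b[245:]=0
k,l,st,ce=cv2.connectedComponentsWithStats(b)
for i in range(1,k):
    if st[i,4]>300:
        p=np.argwhere(l==i)[:,::-1]; print(st[i],ce[i].round(1),cv2.minAreaRect(p.astype(np.float32)))
go([.506,.06,.201],1.39)
E
```

```text
[0.49525753 0.04818625 0.36064058]
[  85    0  119   28 2457] [142.8  10.5] [0.6615 0.1625 0.232 ] [0.732  0.2549 0.02  ]
[  92   85   55   48 1784] [118.5 107.8] [0.5951 0.2037 0.232 ] [0.6165 0.3265 0.02  ]
[ 554  139   52   45 1773] [580.1 160.9] [ 0.4906 -0.1756  0.232 ] [ 0.4345 -0.3335  0.02  ]
[ 474  164   47   43 1496] [497.2 184.8] [ 0.4805 -0.1047  0.232 ] [ 0.417  -0.2101  0.02  ]
[295 170  19  25 369] [304.3 182.2] [0.5093 0.0627 0.232 ] [0.4672 0.0812 0.02  ]
[  0 220  13  15 110] [  4.2 229.2] [0.5088 0.3394 0.232 ] [0.4663 0.5627 0.02  ]
[ 298    0   57  172 3121] [323.7  82.3] ((326.6422424316406, 85.91545104980469), (31.089744567871094, 177.0015411376953), 8.935614585876465)
[284 190  27  55 866] [296.5 218.9] ((296.7115783691406, 218.44229125976562), (16.865985870361328, 55.10862731933594), 11.309932708740234)
shift [ 0.0217 -0.0338  0.3994] y-yaw -1.728 tilt [ 0.    -0.001 -1.   ] j [ 0.1   0.17 -0.36  1.63  0.06  1.36 -1.99] t 2.5 w 1.0
tz options [ 0.0113 -1.4887]
```

```bash
python3 -m creep '[[0.011,-0.022,0.04,0,0,0.006],[0.011,-0.022,0.05,0,0,0.006],[0,0,0.08,0,0,0],[0,0,0.08,0,0,0],[0,0,0.08,0,0,0],[0,0,0.068,0,0,0],[0,0,0,0,0,0],[0,0,0,0,0,0]]';  python3 -c "
from h import *
go([.506,.064,.201],1.39)"
```

```text
clock: 3.13
position: [0.5063, 0.0644, 0.2012]
ee_rot: [3.128, -0.284, -0.004]
force: [-0.2, 0.5, 0.6]
width: 1.006
gripper_force: 0.0
shift [-0.0005  0.0011  0.0006] y-yaw -1.752 tilt [-0.002 -0.001 -1.   ] j [ 0.06  0.3  -0.36  1.86  0.13  1.   -2.11] t 3.1 w 1.006
tz options [-3.0000e-04  1.4997e+00]
```

```bash
python3 -m creep '[[0,0,0,0,0,0],[0,0,0,0,0,0],[0,0,0,0,0,0],[0,0,0,0,0,0],[0,0,0,0,0,0],[0,0,0,0,0,0],[0,0,0,0,0,0],[0,0,0,0,0,0]]' 1 10; python3 -c "
from h import *
go([.506,.064,.201])
H=np.array([.645,.0095])
s=arm.observe();M=R.from_rotvec(s['ee_rot']);p=s['position'][:2];d=p-H;r=np.hypot(*d);a0=np.arctan2(d[1],d[0]);print(r,a0, 'closed',np.pi-.18)
prev=p
for a in np.arange(a0-.2,1.3,-.2):
    q=H+r*np.array([np.cos(a),np.sin(a)]);print(round(a,2),(M.inv().apply([*(q-prev),0])/.4).round(3));prev=q
"
```

```text
clock: 3.8
position: [0.507, 0.0657, 0.2016]
ee_rot: [3.129, -0.282, 0.0]
force: [-0.3, -0.7, -0.8]
width: 0.47
gripper_force: 0.0
shift [-0.0017  0.0045  0.0015] y-yaw -1.751 tilt [ 0. -0. -1.] j [ 0.05  0.3  -0.36  1.86  0.13  1.   -2.11] t 3.8 w 0.47
0.14898637799209852 2.7551384738930986 closed 2.961592653589793
2.56 [ 0.022 -0.071  0.   ]
2.36 [ 0.036 -0.065  0.   ]
2.16 [ 0.048 -0.057  0.   ]
1.96 [ 0.059 -0.046  0.   ]
1.76 [ 0.067 -0.033  0.   ]
1.56 [ 0.072 -0.019  0.   ]
1.36 [ 0.074 -0.005  0.   ]
```

```bash
python3 -m creep '[[0,0,0,0,0,0],[0,0,0,0,0,0],[0,0,0,0,0,0],[0,0,0,0,0,0],[0,0,0,0,0,0],[0,0,0,0,0,0]]' 1 10; python3 -m creep '[[0.011,-0.036,0,0,0,0],[0.011,-0.036,0,0,0,0],[0.018,-0.032,0,0,0,0],[0.018,-0.032,0,0,0,0],[0.024,-0.028,0,0,0,0],[0.024,-0.028,0,0,0,0],[0.029,-0.023,0,0,0,0],[0.029,-0.023,0,0,0,0],[0.033,-0.017,0,0,0,0],[0.033,-0.017,0,0,0,0],[0.036,-0.01,0,0,0,0],[0.036,-0.01,0,0,0,0],[0.037,-0.003,0,0,0,0],[0.037,-0.003,0,0,0,0],[0,0,0,0,0,0],[0,0,0,0,0,0]]'
```

```text
clock: 4.3
position: [0.507, 0.0656, 0.2015]
ee_rot: [3.129, -0.282, -0.0]
force: [0.5, -1.4, -0.2]
width: 0.192
gripper_force: 10.0
clock: 5.63
position: [0.677, 0.1573, 0.2013]
ee_rot: [-3.127, 0.281, -0.001]
force: [2.1, 3.9, -0.4]
width: 0.192
gripper_force: 10.0
```

```bash
python3 -m creep '[[0,0,0,0,0,0],[0,0,0,0,0,0],[0,0,0,0,0,0],[0,0,0,0,0,0],[0,0,0,0,0,0],[0,0,0,0,0,0]]' -1; python3 -m creep '[[0,0,-0.07,0,0,0],[0,0,-0.1,0,0,0],[0,0,-0.1,0,0,0],[0,0,-0.1,0,0,0],[-0.04,0.08,-0.04,0,0,0],[-0.06,0.08,0,0,0,0],[-0.06,0.08,0,0,0,0],[-0.06,0.08,0,0,0,0],[-0.06,0.04,0,0,0,0],[-0.04,0,0,0,0,0],[0,0,0,0,0,0],[0,0,0,0,0,0],[0,0,0,0,0,0]]'; python3 - <<'E'
from h import *
c=cam("wrist");print(c["s"]["position"],c["s"]["dq"].round(3) if hasattr(c["s"]["dq"],"round") else c["s"]["dq"])
print(proj(c,[[.541,.029,.046],[.645,.0095,.19],[.437,.045,.2]]))
cv2.imwrite("pics/w2.png",c["f"])
E
```

```text
clock: 6.13
position: [0.6761, 0.1557, 0.2016]
ee_rot: [3.129, -0.282, 0.0]
force: [-0.0, -0.7, 0.7]
width: 0.579
gripper_force: 0.0
clock: 7.22
position: [0.5251, 0.0374, 0.3657]
ee_rot: [-3.129, 0.282, -0.001]
force: [0.2, 0.2, 0.3]
width: 1.002
gripper_force: 0.0
[0.52511877 0.03739023 0.36571615] [-0.006  0.019  0.003 -0.01   0.     0.001 -0.001]
[[326.77247618 151.0671036 ]
 [329.75920262  54.13487002]
 [330.88011488 266.87660052]]
```

View pics/w2.png

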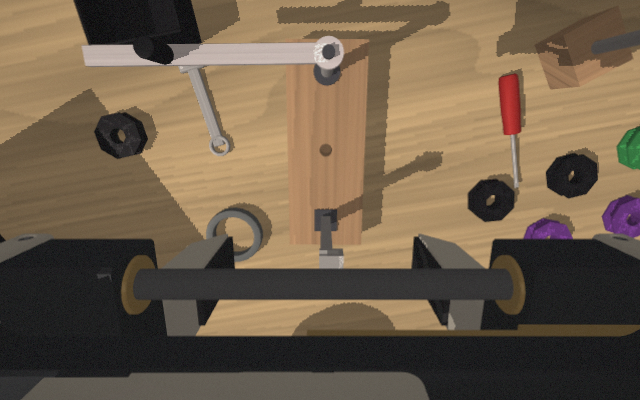

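The keeper is open, with its bar along (85,55)→(329,53). The socket is at (326,150), which agrees with the prediction. Next, measure the socket blob and then go to the reel by the screwdriver.

```bash
cat >> h.py <<'E'
def reel(c,near,z=.02,thr=60):
    """dark blob nearest world xy 'near' on plane z: hull centre and octagon flat-normal angle (mod 45deg)"""
    b=(c["f"].max(2)<thr).astype(np.uint8)
    cs=cv2.findContours(b,cv2.RETR_EXTERNAL,cv2.CHAIN_APPROX_NONE)[0]
    best=None
    for q in cs:
        if cv2.contourArea(q)<150: continue
        P=plane(c,q.reshape(-1,2),z)[:,:2].astype(np.float32)
        h=cv2.convexHull(P); (x,y),r=cv2.minEnclosingCircle(h)
        d=np.hypot(x-near[0],y-near[1])
        if best is None or d<best[0]: best=(d,P,h,r)
    d,P,h,r=best
    m=cv2.moments((h*1e4).astype(np.float32)); ctr=np.array([m["m10"],m["m01"]])/m["m00"]/1e4
    th=np.arange(0,2*np.pi,np.pi/180);hp=h.reshape(-1,2)-ctr
    sup=np.array([(hp@[np.cos(t),np.sin(t)]).max() for t in th])
    F=(sup*np.exp(-8j*th)).sum(); flat=(np.pi-np.angle(F))/8*1.0
    flat=((-np.angle(F)+np.pi)/8)%(np.pi/4) if False else ((np.pi-np.angle(np.conj(F)))/-8)%(np.pi/4)
    w=[sup[i]+sup[(i+180)%360] for i in range(0,180)]
    return ctr.round(4),round(float(flat),3),"width min/max",round(min(w),4),round(max(w),4),"area-px",len(P)
E
python3 - <<'E'
from h import *
# self-check of flat angle: ideal octagon flats at 0.3
c=cam("wrist")
sub=c["f"][135:168,305:348].max(2);b=(sub<90).astype(np.uint8);
k,l,st,ce=cv2.connectedComponentsWithStats(b)
for i in range(1,k): 
    if st[i,4]>20: print(st[i],plane(c,ce[i]+[305,135],.046)[0].round(4))
for u in [(291,242),(361,245),(368,50)]: print(plane(c,u,.046)[0].round(4))
print("hinge",plane(c,(329,53),.195)[0].round(4))
for n in [(.4155,-.215),(.432,-.34),(.616,.331)]: print(reel(c,n))
P=.032/np.cos(np.pi/8)*np.array([[np.cos(a),np.sin(a)] for a in np.arange(8)*np.pi/4+np.pi/8+.3])
th=np.arange(0,2*np.pi,np.pi/180);sup=np.array([(P@[np.cos(t),np.sin(t)]).max() for t in th]);F=(sup*np.exp(-8j*th)).sum()
print("check .3:",((np.pi-np.angle(F))/8)%(np.pi/4),((np.pi-np.angle(np.conj(F)))/-8)%(np.pi/4),((np.pi-np.angle(np.conj(F)))/8)%(np.pi/4))
yx=R.from_rotvec(c["s"]["ee_rot"]).as_matrix()[:2,0];print(yx)
go([.4155-.072*yx[0],-.215-.072*yx[1],.25])
E
```

```text
[0.4138 0.1077 0.046 ]
[0.3896 0.0024 0.046 ]
[ 0.6622 -0.0478  0.046 ]
hinge [0.6453 0.0104 0.195 ]
(array([ 0.4169, -0.2105]), 0.717, 'width min/max', np.float64(0.0634), np.float64(0.0759), 'area-px', 121)
(array([ 0.4345, -0.3337]), 0.104, 'width min/max', np.float64(0.0657), np.float64(0.0807), 'area-px', 135)
(array([0.6158, 0.3267]), 0.04, 'width min/max', np.float64(0.0627), np.float64(0.0775), 'area-px', 141)
check .3: 0.29999467452704087 0.29999467452704087 0.4854034888704074
[ 0.9839474  -0.17845868]
shift [-0.3375  0.6702  0.2881] y-yaw -1.75 tilt [-0.  0. -1.] j [ 0.11  0.21 -0.35  1.56  0.07  1.38 -2.  ] t 7.3 w 1.0
```

```bash
python3 -m creep '[[-0.042,0.084,0,0,0,0],[-0.042,0.084,0,0,0,0],[-0.042,0.084,0.04,0,0,0],[-0.042,0.084,0.05,0,0,0],[-0.042,0.084,0.05,0,0,0],[-0.042,0.084,0.05,0,0,0],[-0.042,0.084,0.05,0,0,0],[-0.042,0.084,0.05,0,0,0],[0,0,0,0,0,0],[0,0,0,0,0,0],[0,0,0,0,0,0]]'; python3 - <<'E'
from h import *
c=cam("wrist");print(c["s"]["position"])
cv2.imwrite("pics/w3.png",c["f"])
for n in [(.4155,-.215),(.432,-.34)]: print(reel(c,n),proj(c,[*n,.02]))
go([.414,-.215,.15])
E
```

```text
clock: 8.23
position: [0.3476, -0.1999, 0.2517]
ee_rot: [-3.129, 0.282, -0.0]
force: [0.1, 0.3, -0.1]
width: 0.998
gripper_force: 0.0
[ 0.34758028 -0.19985853  0.25170763]
(array([ 0.4138, -0.2141]), 0.705, 'width min/max', np.float64(0.0623), np.float64(0.0668), 'area-px', 164) [[325.59958059 113.29997301]]
(array([ 0.4313, -0.3377]), 0.081, 'width min/max', np.float64(0.063), np.float64(0.0718), 'area-px', 182) [[434.71313532  76.99718909]]
shift [0.169  0.009  0.2551] y-yaw -1.749 tilt [ 0.001  0.    -1.   ] j [ 0.51  0.05 -0.12  2.03  0.01  1.07 -1.37] t 8.3 w 1.0
```

View pics/w3.png

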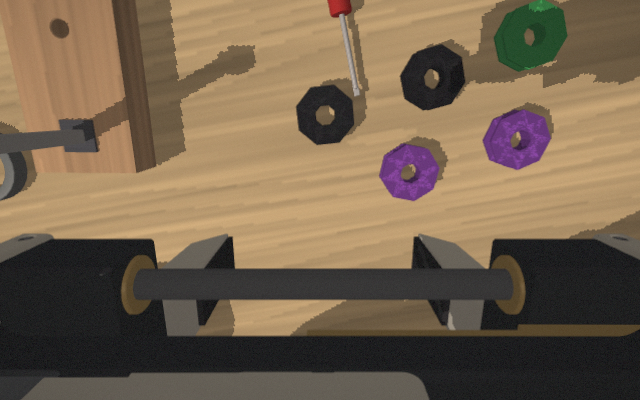

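Wrist view: reel A at (325,114), reel B at (432,77), green at (530,37), purple at (409,172) and (517,139). The screwdriver tip at (357,93) is close to reel A, so I'll close along y-yaw 1.49 to clear it.

```bash
python3 -c "
from h import *
go([.4138,-.2141,.003],1.49)
c=cam('wrist')
g=c['f'][15:42,45:75].max(2);i=np.argwhere(g<g.min()+25).mean(0)[::-1]+[45,15];print(i,plane(c,i,.046))"
```

```text
shift [0.1678 0.0069 0.6226] y-yaw -1.749 tilt [ 0.001  0.    -1.   ] j [ 0.51  0.05 -0.12  2.03  0.01  1.07 -1.37] t 8.3 w 1.0
tz options [-0.0466  1.4534]
[60.2687747  28.36758893] [[0.54250543 0.02992845 0.046     ]]
```

```bash
python3 -m creep '[[0.084,0.0035,0.05,0,0,0],[0.084,0.0035,0.05,0,0,0],[0,0,0.09,0,0,-0.0233],[0,0,0.09,0,0,-0.0233],[0,0,0.09,0,0,0],[0,0,0.09,0,0,0],[0,0,0.08,0,0,0],[0,0,0.05,0,0,0],[0,0,0.02,0,0,0],[0,0,0,0,0,0],[0,0,0,0,0,0]]' -1; python3 -c "
from h import *
go([.4138,-.2141,.003],1.49)"
```

```text
clock: 9.25
position: [0.4134, -0.2144, 0.0082]
ee_rot: [-3.139, 0.127, -0.001]
force: [0.2, 0.5, -0.1]
width: 1.0
gripper_force: 0.0
shift [ 0.001  -0.0009  0.013 ] y-yaw -1.652 tilt [ 0.001  0.    -1.   ] j [ 0.45  0.51 -0.11  2.16  0.12  0.48 -1.41] t 9.2 w 1.0
tz options [-1.0000e-04  1.4999e+00]
```

```bash
python3 -m creep '[[0,0,0.013,0,0,0],[0,0,0,0,0,0]]' -1; python3 -m creep '[[0,0,0,0,0,0],[0,0,0,0,0,0],[0,0,0,0,0,0],[0,0,0,0,0,0],[0,0,0,0,0,0],[0,0,0,0,0,0],[0,0,0,0,0,0]]' 1 20;  python3 -m creep '[[0,0,-0.03,0,0,0],[0,0,-0.08,0,0,0],[0,0,-0.1,0,0,0],[0,0,-0.1,0,0,0],[0,0,-0.1,0,0,0],[0,0,-0.1,0,0,0],[0,0,-0.1,0,0,0]]'; python3 -c "
from h import *
go([.5425,.030,.27],1.39)"
```

```text
clock: 9.42
position: [0.4133, -0.2151, 0.0032]
ee_rot: [3.138, -0.129, 0.003]
force: [0.3, 0.3, 0.8]
width: 1.001
gripper_force: 0.0
clock: 10.0
position: [0.4124, -0.2149, 0.0026]
ee_rot: [3.139, -0.129, 0.0]
force: [-0.3, -0.0, 6.1]
width: 0.695
gripper_force: 20.0
clock: 10.58
position: [0.4116, -0.2145, 0.2485]
ee_rot: [-3.139, 0.129, 0.0]
force: [1.0, -1.0, -1.6]
width: 0.693
gripper_force: 20.0
shift [ 0.2761 -0.6362 -0.0538] y-yaw -1.653 tilt [-0.  0. -1.] j [ 0.5   0.16 -0.15  1.91  0.03  1.08 -1.32] t 10.6 w 0.693
tz options [ 0.0471 -1.4529]
```

```bash
python3 -m creep '[[0,0,-0.027,0,0,0.0236],[0,0,-0.027,0,0,0.0235],[0.0265,-0.0825,0,0,0,0],[0.0265,-0.0825,0,0,0,0],[0.0265,-0.0825,0,0,0,0],[0.0265,-0.0825,0,0,0,0],[0.0265,-0.0825,0,0,0,0],[0.0265,-0.0825,0,0,0,0],[0.0265,-0.0825,0,0,0,0],[0.0265,-0.0825,0,0,0,0],[0,0,0,0,0,0],[0,0,0,0,0,0],[0,0,0,0,0,0]]'; python3 -c "
from h import *
go([.5425,.030,.050],1.39)"
```

```text
clock: 11.67
position: [0.5427, 0.0291, 0.2674]
ee_rot: [3.128, -0.283, -0.002]
force: [0.1, -0.4, -0.2]
width: 0.694
gripper_force: 20.0
shift [-2.000e-04 -2.600e-03  5.436e-01] y-yaw -1.751 tilt [-0.001 -0.001 -1.   ] j [ 0.08  0.29 -0.3   1.69  0.09  1.17 -2.  ] t 11.7 w 0.694
tz options [ 1.0000e-04 -1.4999e+00]
```

```bash
python3 -m creep '[[0,-0.0026,0.08,0,0,0],[0,0,0.09,0,0,0],[0,0,0.09,0,0,0],[0,0,0.09,0,0,0],[0,0,0.08,0,0,0],[0,0,0.06,0,0,0],[0,0,0.035,0,0,0],[0,0,0.015,0,0,0],[0,0,0,0,0,0],[0,0,0,0,0,0]]'; python3 -c "
from h import *
go([.5425,.030,.049],1.39)"
```

```text
clock: 12.5
position: [0.5436, 0.0297, 0.0527]
ee_rot: [3.128, -0.286, 0.001]
force: [0.3, -0.7, -0.3]
width: 0.695
gripper_force: 20.0
shift [-0.0028 -0.0002  0.0092] y-yaw -1.753 tilt [ 0.001 -0.    -1.   ] j [ 0.04  0.53 -0.26  1.94  0.21  0.7  -2.1 ] t 12.5 w 0.695
tz options [-6.0000e-04  1.4994e+00]
```

Lower the last bit, release, rise, and head for reel B.

```bash
python3 -m creep '[[-0.0025,0,0.005,0,0,0],[0,0,0.004,0,0,0],[0,0,0,0,0,0],[0,0,0,0,0,0]]'; python3 -m creep '[[0,0,0,0,0,0],[0,0,0,0,0,0],[0,0,0,0,0,0],[0,0,0,0,0,0],[0,0,0,0,0,0]]' -1; python3 -m creep '[[0,0,-0.04,0,0,0],[0,0,-0.1,0,0,0],[0,0,-0.1,0,0,0],[0,0,-0.1,0,0,0],[0,0,-0.1,0,0,0],[0,0,-0.1,0,0,0]]'; python3 -c "
from h import *
go([.4315-.0709,-.338+.0128,.25])"
```

```text
clock: 12.83
position: [0.5426, 0.0308, 0.0489]
ee_rot: [-3.129, 0.284, -0.001]
force: [0.2, -1.8, -1.6]
width: 0.698
gripper_force: 20.0
clock: 13.25
position: [0.5424, 0.0308, 0.0484]
ee_rot: [3.129, -0.284, 0.0]
force: [-0.2, 0.7, 0.0]
width: 0.983
gripper_force: 0.0
clock: 13.75
position: [0.5418, 0.0308, 0.2666]
ee_rot: [-3.129, 0.283, -0.0]
force: [1.9, -0.2, -0.7]
width: 1.001
gripper_force: 0.0
shift [-0.2858  0.957   0.0413] y-yaw -1.752 tilt [ 0.  0. -1.] j [ 0.09  0.29 -0.31  1.7   0.1   1.17 -2.  ] t 13.8 w 1.001
```

```bash
python3 -m creep '[[-0.0286,0.0957,0.004,0,0,0],[-0.0286,0.0957,0.004,0,0,0],[-0.0286,0.0957,0.004,0,0,0],[-0.0286,0.0957,0.004,0,0,0],[-0.0286,0.0957,0.004,0,0,0],[-0.0286,0.0957,0.004,0,0,0],[-0.0286,0.0957,0.004,0,0,0],[-0.0286,0.0957,0.004,0,0,0],[-0.0286,0.0957,0.004,0,0,0],[-0.0286,0.0957,0.004,0,0,0],[0,0,0,0,0,0],[0,0,0,0,0,0],[0,0,0,0,0,0]]'; python3 - <<'E'
from h import *
c=cam("wrist");r=reel(c,(.4315,-.338));print(r)
for k in (1,2): go([*r[0],.003],r[1]+k*np.pi/4)
t=cam("top");q=plane(t,(298,190),.066)
print("top: stack",reel(t,(.5425,.03),.066,45),"C",reel(t,(.616,.33),.02,45))
E
```

```text
clock: 14.83
position: [0.3612, -0.3246, 0.2484]
ee_rot: [-3.128, 0.284, -0.0]
force: [0.4, -0.2, -0.1]
width: 1.001
gripper_force: 0.0
(array([ 0.4315, -0.3397]), 0.086, 'width min/max', np.float64(0.0628), np.float64(0.0668), 'area-px', 170)
shift [0.1788 0.0078 0.6135] y-yaw -1.75 tilt [ 0.     0.001 -1.   ] j [ 0.68  0.19 -0.07  1.87  0.01  1.08 -1.15] t 14.9 w 1.003
tz options [ 0.2483 -1.2517]
shift [0.1788 0.0078 0.6135] y-yaw -1.75 tilt [ 0.     0.001 -1.   ] j [ 0.68  0.19 -0.07  1.87  0.01  1.08 -1.15] t 14.9 w 1.003
tz options [-0.1267  1.3733]
top: stack (array([0.5426, 0.0297]), 0.666, 'width min/max', np.float64(0.0592), np.float64(0.0643), 'area-px', 53) C (array([0.6143, 0.3296]), 0.042, 'width min/max', np.float64(0.0599), np.float64(0.0687), 'area-px', 51)
```

```bash
python3 -m creep '[[0.0894,0.0039,0.05,0,0,0],[0.0894,0.0039,0.05,0,0,0],[0,0,0.09,0,0,-0.0423],[0,0,0.09,0,0,-0.0422],[0,0,0.09,0,0,-0.0422],[0,0,0.09,0,0,0],[0,0,0.07,0,0,0],[0,0,0.05,0,0,0],[0,0,0.02,0,0,0],[0,0,0,0,0,0],[0,0,0,0,0,0]]' -1; python3 -c "
from h import *
go([.4315,-.3397,.003],1.657)"
```

```text
clock: 15.85
position: [0.4316, -0.3405, 0.009]
ee_rot: [-3.139, -0.135, -0.001]
force: [0.3, -0.0, 0.4]
width: 0.998
gripper_force: 0.0
shift [-0.0002 -0.0021  0.0151] y-yaw -1.485 tilt [ 0.  0. -1.] j [ 0.65  0.59 -0.11  1.96  0.11  0.6  -1.02] t 15.8 w 0.998
tz options [-2.0000e-04  1.4998e+00]
```

```bash
python3 -m creep '[[0,-0.002,0.015,0,0,0],[0,0,0,0,0,0]]' -1; python3 -m creep '[[0,0,0,0,0,0],[0,0,0,0,0,0],[0,0,0,0,0,0],[0,0,0,0,0,0],[0,0,0,0,0,0],[0,0,0,0,0,0],[0,0,0,0,0,0]]' 1 20;  python3 -m creep '[[0,0,-0.03,0,0,0],[0,0,-0.08,0,0,0],[0,0,-0.1,0,0,0],[0,0,-0.1,0,0,0],[0,0,-0.1,0,0,0.0423],[0,0,-0.1,0,0,0.0422],[0,0,-0.1,0,0,0.0422],[0,0,-0.05,0,0,0]]'; python3 -c "
from h import *
go([.5425,.030,.27],1.39)"
```

```text
clock: 16.02
position: [0.4315, -0.3403, 0.0031]
ee_rot: [3.138, 0.133, 0.002]
force: [0.0, 0.2, -0.4]
width: 1.004
gripper_force: 0.0
clock: 16.6
position: [0.4307, -0.3404, 0.0026]
ee_rot: [3.139, 0.132, 0.0]
force: [-1.3, 0.8, 3.2]
width: 0.698
gripper_force: 20.0
clock: 17.27
position: [0.4319, -0.341, 0.2716]
ee_rot: [3.125, -0.293, 0.008]
force: [0.8, -0.2, -1.0]
width: 0.693
gripper_force: 20.0
shift [ 0.0996 -0.9627  0.0023] y-yaw -1.758 tilt [ 0.005 -0.003 -1.   ] j [ 0.63  0.28 -0.07  1.69  0.02  1.17 -1.21] t 17.3 w 0.693
tz options [-0.0028  1.4972]
```

```bash
python3 -m creep '[[0.0105,-0.096,0,0,0,0],[0.0105,-0.096,0,0,0,0],[0.0105,-0.096,0,0,0,0],[0.0105,-0.096,0,0,0,0],[0.0105,-0.096,0,0,0,0],[0.0105,-0.096,0,0,0,0],[0.0105,-0.096,0,0,0,0],[0.0105,-0.096,0,0,0,0],[0.0105,-0.096,0,0,0,0],[0.0105,-0.096,0,0,0,0],[0,0,0,0,0,0],[0,0,0,0,0,0],[0,0,0,0,0,0]]'; python3 -c "
from h import *
go([.5425,.030,.069],1.39)"
```

```text
clock: 18.35
position: [0.5408, 0.0295, 0.266]
ee_rot: [3.128, -0.283, -0.001]
force: [-0.6, -0.9, -0.9]
width: 0.697
gripper_force: 20.0
shift [ 0.0044 -0.0023  0.4926] y-yaw -1.751 tilt [-0.001 -0.001 -1.   ] j [ 0.07  0.29 -0.28  1.7   0.09  1.17 -1.99] t 18.4 w 0.697
tz options [ 1.0000e-04 -1.4999e+00]
```

```bash
python3 -m creep '[[0.002,-0.002,0.08,0,0,0],[0,0,0.09,0,0,0],[0,0,0.09,0,0,0],[0,0,0.09,0,0,0],[0,0,0.07,0,0,0],[0,0,0.04,0,0,0],[0,0,0.02,0,0,0],[0,0,0.007,0,0,0],[0,0,0,0,0,0],[0,0,0,0,0,0]]'; python3 -c "
from h import *
go([.5425,.030,.069],1.39)"
```

```text
clock: 19.18
position: [0.5428, 0.0301, 0.0728]
ee_rot: [-3.128, 0.285, -0.003]
force: [-1.1, 0.1, 0.3]
width: 0.694
gripper_force: 20.0
shift [-0.0008  0.0004  0.0094] y-yaw -1.753 tilt [ 0.002 -0.    -1.   ] j [ 0.03  0.5  -0.25  1.92  0.18  0.74 -2.08] t 19.2 w 0.694
tz options [-5.0000e-04  1.4995e+00]
```

```bash
python3 -m creep '[[0,0,0.005,0,0,0],[0,0,0.004,0,0,0],[0,0,0,0,0,0],[0,0,0,0,0,0]]'; python3 -m creep '[[0,0,0,0,0,0],[0,0,0,0,0,0],[0,0,0,0,0,0],[0,0,0,0,0,0],[0,0,0,0,0,0]]' -1; python3 -m creep '[[0,0,-0.04,0,0,0],[0,0,-0.1,0,0,0],[0,0,-0.1,0,0,0],[0,0,-0.1,0,0,0],[0,0,-0.1,0,0,0],[0,0,-0.06,0,0,0]]'; python3 -c "
from h import *
go([.545,.344,.26])"
```

```text
clock: 19.52
position: [0.5426, 0.0305, 0.0687]
ee_rot: [-3.129, 0.284, -0.002]
force: [-0.1, -0.3, 4.3]
width: 0.696
gripper_force: 20.0
clock: 19.93
position: [0.5419, 0.0305, 0.0679]
ee_rot: [3.129, -0.284, -0.0]
force: [0.5, -0.5, 0.5]
width: 0.984
gripper_force: 0.0
clock: 20.43
position: [0.543, 0.0309, 0.2725]
ee_rot: [-3.128, 0.283, -0.007]
force: [0.8, -0.2, 0.2]
width: 0.998
gripper_force: 0.0
shift [-0.1359 -0.7709  0.0318] y-yaw -1.752 tilt [ 0.005  0.001 -1.   ] j [ 0.07  0.28 -0.29  1.69  0.09  1.18 -1.99] t 20.4 w 0.998
```

```bash
python3 -m creep '[[0,0,0,0,0,-0.0535],[0,0,0,0,0,-0.0535],[0.004,-0.0928,0.002,0,0,0],[0.004,-0.0928,0.002,0,0,0],[0.004,-0.0928,0.002,0,0,0],[0.004,-0.0928,0.002,0,0,0],[0.004,-0.0928,0.002,0,0,0],[0.004,-0.0928,0.002,0,0,0],[0.004,-0.0928,0.002,0,0,0],[0.004,-0.0928,0.002,0,0,0],[0,0,0,0,0,0],[0,0,0,0,0,0],[0,0,0,0,0,0]]' -1; python3 - <<'E'
from h import *
c=cam("wrist");print(c["s"]["position"]);r=reel(c,(.6155,.331));print(r)
cv2.imwrite("pics/w4.png",c["f"])
for k in (1,2): go([*r[0],.003],r[1]+k*np.pi/4)
print("keeper bar end px",proj(c,[.70,.23,.19]))
t=cam("top");print("top: stack",reel(t,(.5425,.03),.086,45))
cv2.imwrite("pics/t4.png",cv2.resize(t["f"][140:260,230:350],None,fx=4,fy=4))
E
```

```text
clock: 21.52
position: [0.542, 0.3272, 0.2612]
ee_rot: [3.14, 0.068, -0.001]
force: [0.4, -0.5, 0.1]
width: 0.998
gripper_force: 0.0
[0.5419779  0.32720408 0.26117939]
(array([0.6161, 0.3322]), 0.047, 'width min/max', np.float64(0.0614), np.float64(0.0669), 'area-px', 156)
shift [ 0.1848 -0.0077  0.6459] y-yaw -1.529 tilt [-0.    -0.001 -1.   ] j [-0.36  0.46 -0.4   1.47  0.18  1.25 -2.31] t 21.6 w 0.999
tz options [ 0.3725 -1.1275]
shift [ 0.1848 -0.0077  0.6459] y-yaw -1.529 tilt [-0.    -0.001 -1.   ] j [-0.36  0.46 -0.4   1.47  0.18  1.25 -2.31] t 21.6 w 0.999
tz options [-0.0025  1.4975]
keeper bar end px [[496.83449189 -30.81968513]]
top: stack (array([0.541, 0.029]), 0.616, 'width min/max', np.float64(0.0585), np.float64(0.0655), 'area-px', 55)
```

View pics/w4.png

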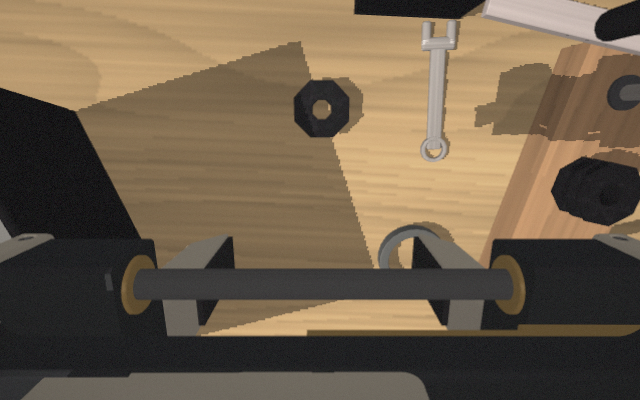

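Wrist view: reel C at (321,109), wrench at (435,100), keeper end at (487,10). The two stacked reels sit in line at (597,190). There is room to grip C.

```bash
python3 -m creep '[[0.0924,-0.0039,0.05,0,0,0],[0.0924,-0.0039,0.05,0,0,0],[0,0,0.09,0,0,0],[0,0,0.09,0,0,0],[0,0,0.09,0,0,0],[0,0,0.09,0,0,0],[0,0,0.09,0,0,0],[0,0,0.06,0,0,0],[0,0,0.03,0,0,0],[0,0,0,0,0,0],[0,0,0,0,0,0]]' -1; python3 -c "
from h import *
go([.6161,.3322,.003],1.618)"
```

```text
clock: 22.53
position: [0.6157, 0.3333, 0.0067]
ee_rot: [3.141, 0.066, 0.001]
force: [0.3, 0.6, 1.1]
width: 1.002
gripper_force: 0.0
shift [0.0008 0.0029 0.0093] y-yaw -1.529 tilt [ 0. -0. -1.] j [-0.38  0.8  -0.32  1.54  0.31  0.85 -2.34] t 22.5 w 1.002
tz options [-0.0025  1.4975]
```

```bash
python3 -m creep '[[0.0008,0.003,0.009,0,0,0],[0,0,0,0,0,0]]' -1; python3 -m creep '[[0,0,0,0,0,0],[0,0,0,0,0,0],[0,0,0,0,0,0],[0,0,0,0,0,0],[0,0,0,0,0,0],[0,0,0,0,0,0],[0,0,0,0,0,0]]' 1 20;  python3 -m creep '[[0,0,-0.03,0,0,0],[0,0,-0.08,0,0,0],[0,0,-0.1,0,0,0],[0,0,-0.1,0,0,0],[0,0,-0.1,0,0,0],[0,0,-0.1,0,0,0],[0,0,-0.1,0,0,0],[0,0,-0.06,0,0,0],[0,0,0,0,0,0]]'; python3 -m creep '[[-0.0269,0.0934,0,0,0,0],[-0.0269,0.0934,0,0,0,0],[-0.0269,0.0934,0,0,0,0],[-0.0269,0.0934,0,0,0,0],[-0.0269,0.0934,0,0,0,0],[-0.0269,0.0934,0,0,0,0],[-0.0269,0.0934,0,0,0,0],[-0.0269,0.0934,0,0,0,0],[0,0,0,0,0,0.0535],[0,0,0,0,0,0.0535],[0,0,0,0,0,0],[0,0,0,0,0,0]]'; python3 -c "
from h import *
go([.5425,.030,.089],1.39)"
```

```text
clock: 22.7
position: [0.6167, 0.333, 0.0042]
ee_rot: [-3.14, -0.067, -0.004]
force: [0.2, -0.8, 0.5]
width: 1.001
gripper_force: 0.0
clock: 23.28
position: [0.6154, 0.3329, 0.0026]
ee_rot: [-3.141, -0.068, -0.0]
force: [-0.4, -0.1, 3.3]
width: 0.692
gripper_force: 20.0
clock: 24.03
position: [0.6171, 0.3347, 0.2785]
ee_rot: [-3.135, -0.068, -0.014]
force: [0.5, 0.3, -0.9]
width: 0.699
gripper_force: 20.0
clock: 25.03
position: [0.542, 0.0308, 0.2705]
ee_rot: [-3.129, 0.278, 0.0]
force: [-0.0, 0.4, -0.6]
width: 0.696
gripper_force: 20.0
shift [0.0016 0.0018 0.4539] y-yaw -1.748 tilt [-0.  0. -1.] j [ 0.09  0.29 -0.32  1.69  0.1   1.18 -2.  ] t 25.0 w 0.696
tz options [ 0.0018 -1.4982]
```

```bash
python3 -m creep '[[0,0.002,0.08,0,0,0],[0,0,0.09,0,0,0],[0,0,0.09,0,0,0],[0,0,0.08,0,0,0],[0,0,0.06,0,0,0],[0,0,0.03,0,0,0],[0,0,0.016,0,0,0],[0,0,0,0,0,0],[0,0,0,0,0,0]]'; python3 -c "
from h import *
go([.5425,.030,.0885],1.39)"
```

```text
clock: 25.78
position: [0.5425, 0.0303, 0.0924]
ee_rot: [-3.129, 0.28, -0.001]
force: [-0.2, 0.1, 0.4]
width: 0.698
gripper_force: 20.0
shift [0.0001 0.0007 0.0099] y-yaw -1.749 tilt [ 0.  0. -1.] j [ 0.06  0.48 -0.29  1.91  0.19  0.78 -2.08] t 25.8 w 0.698
tz options [ 1.1000e-03 -1.4989e+00]
```

```bash
python3 -m creep '[[0,0,0.005,0,0,0],[0,0,0.005,0,0,0],[0,0,0,0,0,0],[0,0,0,0,0,0]]'; python3 -m creep '[[0,0,0,0,0,0],[0,0,0,0,0,0],[0,0,0,0,0,0],[0,0,0,0,0,0],[0,0,0,0,0,0]]' -1; python3 -m creep '[[0,0,-0.04,0,0,0],[0,0,-0.1,0,0,0],[0,0,-0.1,0,0,0],[0,0,-0.1,0,0,0],[0,0,-0.1,0,0,0],[0,0,-0.1,0,0,0],[-0.1,0,-0.02,0,0,0],[-0.05,0,0,0,0,0],[0,0,0,0,0,0],[0,0,0,0,0,0]]'; python3 - <<'E'
from h import *
c=cam("wrist");print(c["s"]["position"]);print(reel(c,(.5425,.03),.106))
cv2.imwrite("pics/w5.png",c["f"])
go([.538,-.323,.34])
t=cam("top")
k=t["f"][155:180,400:425].max(2);p=np.argwhere(k<50).mean(0)[::-1]+[400,155];print(p,plane(t,p,.18)[0])
E
```

```text
clock: 26.12
position: [0.5425, 0.0297, 0.0885]
ee_rot: [-3.129, 0.283, -0.002]
force: [0.1, -0.6, 0.8]
width: 0.695
gripper_force: 20.0
clock: 26.53
position: [0.5422, 0.0297, 0.088]
ee_rot: [3.129, -0.284, 0.0]
force: [-0.9, -0.4, 0.6]
width: 0.983
gripper_force: 0.0
clock: 27.37
position: [0.4825, 0.0406, 0.3126]
ee_rot: [3.128, -0.283, 0.002]
force: [0.6, -0.7, -0.3]
width: 1.002
gripper_force: 0.0
[0.48249112 0.04062804 0.31262784]
(array([0.5432, 0.0298]), 0.599, 'width min/max', np.float64(0.0621), np.float64(0.0671), 'area-px', 170)
shift [ 0.2984  0.8688 -0.069 ] y-yaw -1.752 tilt [ 0.001 -0.    -1.   ] j [ 0.1   0.16 -0.34  1.75  0.06  1.24 -2.01] t 27.4 w 1.0
[414.92222222 168.43333333] [ 0.60861451 -0.33657029  0.18      ]
```

View pics/w5.png

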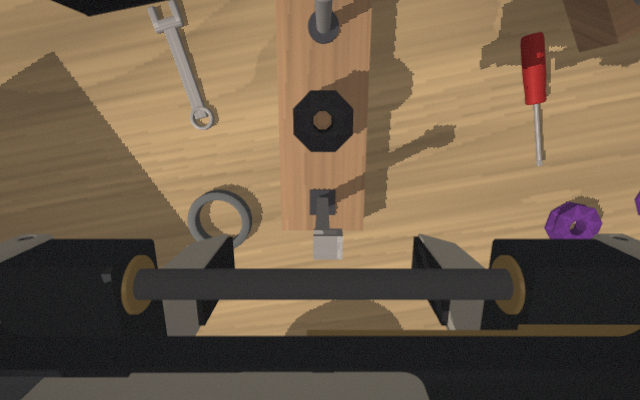

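The stack is aligned at (323,121), with the holes concentric. Now the rod.

```bash
python3 -m creep '[[0.0298,0.0869,-0.007,0,0,0],[0.0298,0.0869,-0.007,0,0,0],[0.0298,0.0869,-0.007,0,0,0],[0.0298,0.0869,-0.007,0,0,0],[0.0298,0.0869,-0.007,0,0,0],[0.0298,0.0869,-0.007,0,0,0],[0.0298,0.0869,-0.007,0,0,0],[0.0298,0.0869,-0.007,0,0,0],[0.0298,0.0869,-0.007,0,0,0],[0.0298,0.0869,-0.007,0,0,0],[0,0,0,0,0,0],[0,0,0,0,0,0],[0,0,0,0,0,0]]'; python3 - <<'E'
from h import *
c=cam("wrist");print(c["s"]["position"])
print(proj(c,[.609,-.336,.186]))
b=(c["f"].max(2)<50).astype(np.uint8);b[235:]=0
k,l,st,ce=cv2.connectedComponentsWithStats(b)
for i in range(1,k):
    if st[i,4]>100: print(st[i],ce[i].round(1),plane(c,ce[i],.18)[0].round(4))
cv2.imwrite("pics/w6.png",c["f"])
E
```

```text
clock: 28.55
position: [0.5381, -0.3227, 0.3388]
ee_rot: [-3.128, 0.284, 0.002]
force: [-0.0, 0.8, 0.3]
width: 0.995
gripper_force: 0.0
[ 0.53812532 -0.32267957  0.33878266]
[[323.79795921 110.53886543]]
[310  90  33  35 899] [326.  107.3] [ 0.6115 -0.3385  0.18  ]
[ 59 118  15  16 106] [ 66.7 125.7] [ 0.6383 -0.0992  0.18  ]
[  31  185   69   50 1619] [ 74.7 205.2] [ 0.5644 -0.0778  0.18  ]
[ 32 211  20  19 279] [ 41.5 220.1] [ 0.5556 -0.0396  0.18  ]
```

View pics/w6.png

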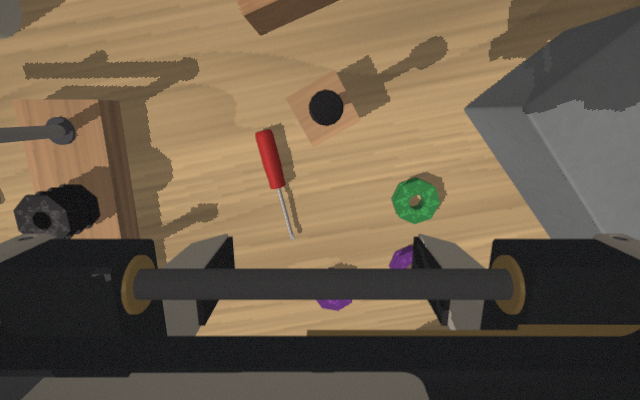

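Wrist view: rod head at (326,107). The grey box corner at (465,107) leaves clearance for the gripper.

```bash
python3 -c "
from h import *
go([.6105,-.3375,.153],1.39)"; python3 -m creep '[[0.09,0.004,0.03,0,0,0],[0.092,0.004,0.03,0,0,0],[0,0,0.05,0,0,0],[0,0,0,0,0,0],[0,0,0,0,0,0]]' -1;  python3 -c "
from h import *
go([.6105,-.3375,.153],1.39)"
```

```text
shift [0.1852 0.0068 0.4653] y-yaw -1.751 tilt [-0.001  0.001 -1.   ] j [ 0.53  0.38 -0.11  1.38  0.04  1.39 -1.33] t 28.6 w 0.999
tz options [ 5.0000e-04 -1.4995e+00]
clock: 29.02
position: [0.6084, -0.3375, 0.2949]
ee_rot: [-3.128, 0.281, 0.005]
force: [-0.6, 0.2, 0.5]
width: 1.006
gripper_force: 0.0
shift [ 0.0063 -0.0005  0.3548] y-yaw -1.75 tilt [-0.003  0.002 -1.   ] j [ 0.49  0.52 -0.11  1.26  0.05  1.37 -1.36] t 29.0 w 1.006
tz options [ 8.0000e-04 -1.4992e+00]
```

```bash
python3 -m creep '[[0.006,0,0.07,0,0,0],[0,0,0.09,0,0,0],[0,0,0.09,0,0,0],[0,0,0.06,0,0,0],[0,0,0.03,0,0,0],[0,0,0.013,0,0,0],[0,0,0,0,0,0],[0,0,0,0,0,0]]' -1;  python3 -c "
from h import *
go([.6105,-.3375,.153],1.39)"
```

```text
clock: 29.68
position: [0.6122, -0.34, 0.1573]
ee_rot: [3.128, -0.284, 0.005]
force: [-0.0, -0.4, 0.1]
width: 0.998
gripper_force: 0.0
shift [-0.0053 -0.0054  0.0107] y-yaw -1.752 tilt [ 0.003 -0.001 -1.   ] j [ 0.5   0.62 -0.11  1.44  0.07  1.08 -1.38] t 29.7 w 0.998
tz options [-1.0000e-04  1.4999e+00]
```

```bash
python3 -m creep '[[-0.004,-0.005,0.01,0,0,0],[0,0,0,0,0,0],[0,0,0,0,0,0]]' -1; python3 -m creep '[[0,0,0,0,0,0],[0,0,0,0,0,0],[0,0,0,0,0,0],[0,0,0,0,0,0],[0,0,0,0,0,0],[0,0,0,0,0,0],[0,0,0,0,0,0],[0,0,0,0,0,0],[0,0,0,0,0,0],[0,0,0,0,0,0],[0,0,0,0,0,0]]' 1 40; python3 -c "
from h import *
go([.6105,-.3375,.153],1.39)"
```

```text
clock: 29.93
position: [0.6104, -0.3372, 0.1517]
ee_rot: [3.128, -0.283, 0.002]
force: [-0.1, -0.0, 0.1]
width: 0.998
gripper_force: 0.0
clock: 30.85
position: [0.61, -0.3372, 0.1508]
ee_rot: [-3.129, 0.284, 0.0]
force: [-0.4, -0.3, 0.3]
width: 0.337
gripper_force: 40.0
shift [ 0.0013  0.0006 -0.0056] y-yaw -1.752 tilt [-0.  0. -1.] j [ 0.5   0.62 -0.11  1.46  0.07  1.07 -1.38] t 30.9 w 0.337
tz options [-0.   1.5]
```

```bash
python3 -m creep '[[0,0,-0.03,0,0,0],[0,0,-0.05,0,0,0],[0,0,-0.07,0,0,0],[0,0,-0.08,0,0,0],[0,0,-0.08,0,0,0],[0,0,-0.08,0,0,0],[0,0,-0.06,0,0,0],[0,0,0,0,0,0],[0,0,0,0,0,0]]'; python3 -c "
from h import *
go([.5425,.030,.33],1.39)
t=cam('top');print('stack',reel(t,(.5425,.03),.106,45))"
```

```text
clock: 31.6
position: [0.6104, -0.3375, 0.3327]
ee_rot: [3.128, -0.284, 0.004]
force: [-0.2, -0.1, -4.3]
width: 0.339
gripper_force: 40.0
shift [-0.3324 -0.8731  0.0051] y-yaw -1.752 tilt [ 0.003 -0.001 -1.   ] j [ 0.49  0.51 -0.1   1.19  0.05  1.44 -1.36] t 31.6 w 0.339
tz options [-1.0000e-04  1.4999e+00]
stack (array([0.5394, 0.0283]), 0.666, 'width min/max', np.float64(0.0596), np.float64(0.0686), 'area-px', 57)
```

```bash
python3 -m creep '[[-0.0277,-0.0728,0,0,0,0],[-0.0277,-0.0728,0,0,0,0],[-0.0277,-0.0728,0,0,0,0],[-0.0277,-0.0728,0,0,0,0],[-0.0277,-0.0728,0,0,0,0],[-0.0277,-0.0728,0,0,0,0],[-0.0277,-0.0728,0,0,0,0],[-0.0277,-0.0728,0,0,0,0],[-0.0277,-0.0728,0,0,0,0],[-0.0277,-0.0728,0,0,0,0],[-0.0277,-0.0728,0,0,0,0],[-0.0277,-0.0728,0,0,0,0],[0,0,0,0,0,0],[0,0,0,0,0,0],[0,0,0,0,0,0],[0,0,0,0,0,0]]'; python3 - <<'E'
from h import *
go([.5425,.030,.33],1.39)
s=cam("scene")
p=arm.observe()["position"]
print("expected tip px",proj(s,p-[0,0,.1408]),"stack hole",proj(s,[.5425,.03,.106]))
cv2.imwrite("pics/s7.png",cv2.resize(s["f"][120:270,280:430],None,fx=4,fy=4,interpolation=cv2.INTER_CUBIC))
E
```

```text
clock: 32.98
position: [0.5418, 0.029, 0.3298]
ee_rot: [3.127, -0.286, -0.003]
force: [0.6, -0.5, -3.0]
width: 0.34
gripper_force: 40.0
shift [ 0.0012 -0.0029 -0.0006] y-yaw -1.753 tilt [-0.002 -0.001 -1.   ] j [ 0.05  0.25 -0.26  1.59  0.07  1.31 -1.97] t 33.0 w 0.34
tz options [-8.0000e-04  1.4992e+00]
expected tip px [[356.05513791 191.06872662]] stack hole [[354.71326005 207.62419647]]
```

View pics/s7.png

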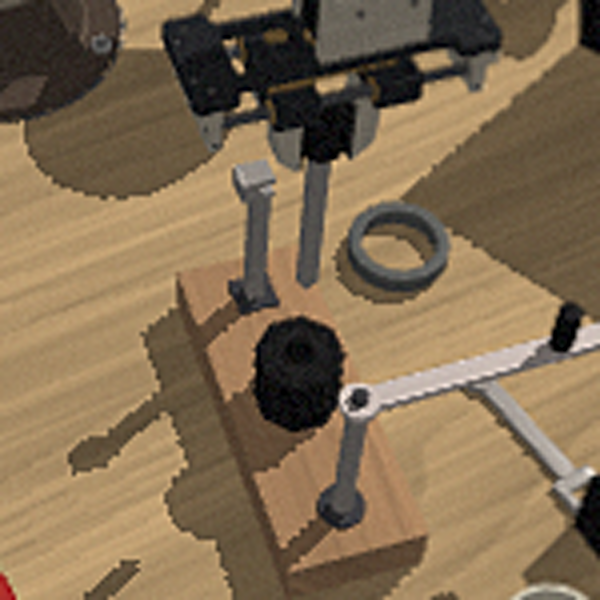

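The rod tip at crop (307,286) is above the stack hole at (300,350). It matches the expected pixel to within 1 px, so I'll insert.

```bash
python3 -m creep '[[0.001,-0.003,0.04,0,0,0],[0,0,0.06,0,0,0],[0,0,0.06,0,0,0],[0,0,0.04,0,0,0],[0,0,0,0,0,0],[0,0,0,0,0,0]]'; python3 -c "
from h import *
go([.5425,.030,.20],1.39)"
```

```text
clock: 33.53
position: [0.5424, 0.0305, 0.2503]
ee_rot: [3.128, -0.286, -0.003]
force: [1.5, 0.6, -2.6]
width: 0.337
gripper_force: 40.0
shift [0.0008 0.0011 0.1258] y-yaw -1.753 tilt [-0.002 -0.    -1.   ] j [ 0.05  0.3  -0.26  1.72  0.09  1.13 -1.99] t 33.5 w 0.337
tz options [-7.0000e-04  1.4993e+00]
```

```bash
python3 -m creep '[[0,0,0.025,0,0,0],[0,0,0.025,0,0,0],[0,0,0.025,0,0,0],[0,0,0.025,0,0,0],[0,0,0.02,0,0,0],[0,0,0,0,0,0],[0,0,0,0,0,0]]'; python3 -c "
from h import *
go([.5425,.030,.20],1.39)"
```

```text
clock: 34.12
position: [0.5424, 0.0315, 0.2022]
ee_rot: [3.129, -0.283, -0.002]
force: [0.9, -1.0, -2.3]
width: 0.34
gripper_force: 40.0
shift [0.001  0.0036 0.0055] y-yaw -1.752 tilt [-0.001 -0.    -1.   ] j [ 0.04  0.34 -0.26  1.79  0.1   1.02 -2.01] t 34.1 w 0.34
tz options [ 0.  -1.5]
```

```bash
python3 -m creep '[[0,0.003,0.015,0,0,0],[0,0,0.015,0,0,0],[0,0,0.015,0,0,0],[0,0,0.015,0,0,0],[0,0,0,0,0,0],[0,0,0,0,0,0]]'; python3 -c "
from h import *
go([.5425,.030,.147],1.39)"
```

```text
clock: 34.62
position: [0.5422, 0.0303, 0.1783]
ee_rot: [3.129, -0.284, -0.002]
force: [-0.0, 0.7, -3.0]
width: 0.341
gripper_force: 40.0
shift [0.0009 0.0005 0.0783] y-yaw -1.752 tilt [-0.001 -0.    -1.   ] j [ 0.04  0.37 -0.26  1.82  0.11  0.97 -2.02] t 34.6 w 0.341
tz options [-1.0000e-04  1.4999e+00]
```

```bash
python3 -m creep '[[0,0,0.015,0,0,0],[0,0,0.015,0,0,0],[0,0,0.015,0,0,0],[0,0,0.012,0,0,0],[0,0,0.01,0,0,0],[0,0,0.006,0,0,0],[0,0,0,0,0,0],[0,0,0,0,0,0]]'; python3 -c "
from h import *
go([.5425,.030,.147],1.39)"
```

```text
clock: 35.28
position: [0.5424, 0.0302, 0.1494]
ee_rot: [3.129, -0.284, -0.001]
force: [0.1, -1.4, -3.4]
width: 0.339
gripper_force: 40.0
shift [0.0003 0.0004 0.006 ] y-yaw -1.752 tilt [-0. -0. -1.] j [ 0.04  0.4  -0.26  1.85  0.13  0.91 -2.03] t 35.3 w 0.339
tz options [-1.0000e-04  1.4999e+00]
```

Release so it drops the last 2 mm, then rise.

```bash
python3 -m creep '[[0,0,0.004,0,0,0],[0,0,0.002,0,0,0],[0,0,0,0,0,0],[0,0,0,0,0,0]]'; python3 -m creep '[[0,0,0,0,0,0],[0,0,0,0,0,0],[0,0,0,0,0,0],[0,0,0,0,0,0],[0,0,0,0,0,0],[0,0,0,0,0,0],[0,0,0,0,0,0],[0,0,0,0,0,0],[0,0,0,0,0,0],[0,0,0,0,0,0]]' -1; python3 -m creep '[[0,0,-0.04,0,0,0],[0,0,-0.08,0,0,0],[0,0,-0.1,0,0,0],[0,0,-0.1,0,0,0],[0,0,-0.1,0,0,0],[0,0,-0.03,0,0,0],[0,0,0,0,0,0],[0,0,0,0,0,0]]'; python3 - <<'E'
from h import *
go([.6765,.1565,.29],1.39)
t=cam("top");s=cam("scene")
print("head exp",proj(t,[.5425,.03,.182]),proj(s,[.5425,.03,.182]))
cv2.imwrite("pics/s8.png",cv2.resize(s["f"][120:270,280:430],None,fx=4,fy=4,interpolation=cv2.INTER_CUBIC))
w=cam("wrist");k=(w["f"].max(2)<50).astype(np.uint8);k[235:]=0
n,l,st,ce=cv2.connectedComponentsWithStats(k)
for i in range(1,n):
    if st[i,4]>100: print(st[i],ce[i].round(1),plane(w,ce[i],.23)[0].round(4))
print("knob exp",proj(w,[.6765,.1565,.23]))
E
```

```text
clock: 35.62
position: [0.5425, 0.0302, 0.1472]
ee_rot: [3.129, -0.284, 0.0]
force: [0.1, -0.8, -2.8]
width: 0.342
gripper_force: 40.0
clock: 36.45
position: [0.5425, 0.0303, 0.1472]
ee_rot: [3.129, -0.284, 0.0]
force: [0.1, 0.1, 0.0]
width: 0.987
gripper_force: 0.0
clock: 37.12
position: [0.5427, 0.0304, 0.3275]
ee_rot: [-3.129, 0.284, -0.002]
force: [-0.6, 0.2, 0.2]
width: 1.0
gripper_force: 0.0
shift [ 0.2723 -0.3704  0.0943] y-yaw -1.752 tilt [ 0.001  0.    -1.   ] j [ 0.05  0.25 -0.26  1.6   0.07  1.3  -1.97] t 37.1 w 1.0
tz options [-0.   1.5]
head exp [[293.74850568 187.5528901 ]] [[356.30942224 192.58235487]]
[  44    0  144   81 8187] [117.8  32.1] [0.6893 0.1475 0.23  ]
[ 296  142   55   62 2628] [323.1 172.1] [0.5676 0.0256 0.23  ]
knob exp [[111.77240006  54.39428632]]
```

View pics/s8.png

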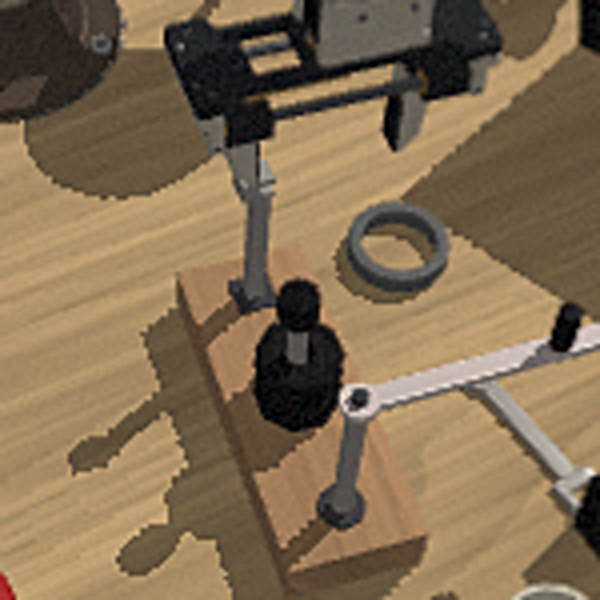

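The rod stands in the stack, head at crop (299,303). The knob is still at (567,325). Now the keeper.

```bash
python3 -m creep '[[0.054,-0.074,0,0,0,0],[0.054,-0.074,0,0,0,0],[0.054,-0.074,0,0,0,0],[0.054,-0.074,0,0,0,0],[0.055,-0.074,0.03,0,0,0],[0,0,0.06,0,0,0],[0,0,0,0,0,0],[0,0,0,0,0,0]]' -1; python3 - <<'E'
from h import *
go([.6765,.1565,.2015],1.39)
E
```

```text
clock: 37.93
position: [0.6744, 0.1556, 0.2883]
ee_rot: [3.126, -0.283, -0.009]
force: [-0.3, -1.2, 0.0]
width: 0.997
gripper_force: 0.0
shift [ 0.0058 -0.0038  0.217 ] y-yaw -1.751 tilt [-0.006 -0.002 -1.   ] j [-0.15  0.54 -0.27  1.27  0.14  1.36 -2.16] t 37.9 w 0.997
tz options [ 1.0000e-04 -1.4999e+00]
```

```bash
python3 -m creep '[[0.004,-0.002,0.06,0,0,0],[0,0,0.08,0,0,0],[0,0,0.05,0,0,0],[0,0,0.023,0,0,0],[0,0,0,0,0,0],[0,0,0,0,0,0]]' -1; python3 -m creep '[[0,0,0,0,0,0],[0,0,0,0,0,0],[0,0,0,0,0,0],[0,0,0,0,0,0],[0,0,0,0,0,0],[0,0,0,0,0,0],[0,0,0,0,0,0],[0,0,0,0,0,0],[0,0,0,0,0,0],[0,0,0,0,0,0],[0,0,0,0,0,0],[0,0,0,0,0,0],[0,0,0,0,0,0],[0,0,0,0,0,0]]' 1 10; python3 -c "
from h import *
go([.6765,.1565,.2015],1.39)
H=np.array([.6448,.0095])
s=arm.observe();M=R.from_rotvec(s['ee_rot']);p=s['position'][:2];d=p-H;r=np.hypot(*d);a0=np.arctan2(d[1],d[0]);print(p,r,a0)
prev=p
for a in np.linspace(a0,np.pi-.182,9)[1:]:
    q=H+.150*np.array([np.cos(a),np.sin(a)]);print(round(a,2),q.round(4),(M.inv().apply([*(q-prev),0])/.4).round(3));prev=q
"
```

```text
clock: 38.43
position: [0.6778, 0.1562, 0.2076]
ee_rot: [-3.128, 0.285, -0.002]
force: [-0.6, 0.4, 0.1]
width: 0.999
gripper_force: 0.0
clock: 39.6
position: [0.6775, 0.1572, 0.2059]
ee_rot: [-3.128, 0.283, 0.0]
force: [1.1, 1.7, -0.5]
width: 0.192
gripper_force: 10.0
shift [-0.0021  0.0022  0.0111] y-yaw -1.752 tilt [ 0.  0. -1.] j [-0.14  0.58 -0.27  1.39  0.16  1.19 -2.18] t 39.6 w 0.192
tz options [ 0.  -1.5]
[0.67747246 0.1572037 ] 0.15127416064982505 1.3530991087341782
1.55 [0.6473 0.1595] [-0.075  0.008  0.   ]
1.75 [0.6174 0.157 ] [-0.073  0.02  -0.   ]
1.96 [0.5885 0.1485] [-0.067  0.034 -0.   ]
2.16 [0.5619 0.1345] [-0.059  0.046 -0.   ]
2.36 [0.5386 0.1155] [-0.049  0.057 -0.   ]
2.56 [0.5196 0.0922] [-0.036  0.066 -0.   ]
2.76 [0.5057 0.0655] [-0.022  0.072 -0.   ]
2.96 [0.4973 0.0366] [-0.008  0.075 -0.   ]
```

```bash
python3 -m creep '[[-0.0375,0.004,0,0,0,0],[-0.0375,0.004,0,0,0,0],[-0.0365,0.01,0,0,0,0],[-0.0365,0.01,0,0,0,0],[-0.0335,0.017,0,0,0,0],[-0.0335,0.017,0,0,0,0],[-0.0295,0.023,0,0,0,0],[-0.0295,0.023,0,0,0,0],[-0.0245,0.0285,0,0,0,0],[-0.0245,0.0285,0,0,0,0],[-0.018,0.033,0,0,0,0],[-0.018,0.033,0,0,0,0],[-0.011,0.036,0,0,0,0],[-0.011,0.036,0,0,0,0],[0,0,0,0,0,0],[0,0,0,0,0,0]]'; python3 -c "
from h import *
go([.4973,.0366,.206],1.39)
"
```

```text
clock: 40.93
position: [0.5044, 0.0643, 0.206]
ee_rot: [3.128, -0.286, -0.003]
force: [-5.0, 0.4, 1.4]
width: 0.193
gripper_force: 10.0
shift [-0.0048  0.0712 -0.    ] y-yaw -1.753 tilt [-0.002 -0.001 -1.   ] j [ 0.01  0.29 -0.3   1.86  0.1   1.01 -2.09] t 40.9 w 0.193
tz options [-7.0000e-04  1.4993e+00]
```

```bash
python3 -m creep '[[-0.004,0.02,0,0,0,0],[-0.002,0.02,0,0,0,0],[0,0.016,0,0,0,0],[0,0.01,0,0,0,0],[0,0.006,0,0,0,0],[0,0,0,0,0,0],[0,0,0,0,0,0],[0,0,0,0,0,0]]'; python3 -c "
from h import *
go([.4973,.0366,.206],1.39)
"
```

```text
clock: 41.6
position: [0.4984, 0.0381, 0.206]
ee_rot: [-3.127, 0.283, -0.0]
force: [-2.2, 5.7, 0.3]
width: 0.189
gripper_force: 10.0
shift [-0.0019  0.0042 -0.    ] y-yaw -1.751 tilt [ 0.     0.001 -1.   ] j [ 0.05  0.27 -0.29  1.88  0.09  1.   -2.03] t 41.6 w 0.189
tz options [ 3.0000e-04 -1.4997e+00]
```

```bash
python3 -m creep '[[0,0.006,0,0,0,0],[0,0.006,0,0,0,0],[0,0,0,0,0,0],[0,0,0,0,0,0]]'; python3 -c "
from h import *
go([.4973,.0366,.206],1.39)
t=cam('top');cv2.imwrite('pics/t9.png',cv2.resize(t['f'][140:240,260:340],None,fx=5,fy=5,interpolation=cv2.INTER_CUBIC))
"
```

```text
clock: 41.93
position: [0.4983, 0.0378, 0.2061]
ee_rot: [-3.123, 0.277, -0.003]
force: [1.8, 19.5, -7.1]
width: 0.199
gripper_force: 10.0
shift [-0.0019  0.0034  0.0002] y-yaw -1.748 tilt [ 0.002  0.007 -1.   ] j [ 0.06  0.27 -0.29  1.88  0.08  0.99 -2.02] t 41.9 w 0.199
tz options [ 0.0019 -1.4981]
```

A stiff 19 N with no travel means the keeper is at its stop. I'll relax, release and rise.

```bash
python3 -m creep '[[0,-0.008,0,0,0,0],[0,0,0,0,0,0]]'; python3 -m creep '[[0,0,0,0,0,0],[0,0,0,0,0,0],[0,0,0,0,0,0],[0,0,0,0,0,0],[0,0,0,0,0,0],[0,0,0,0,0,0],[0,0,0,0,0,0],[0,0,0,0,0,0],[0,0,0,0,0,0],[0,0,0,0,0,0]]' -1; python3 -m creep '[[0,0,-0.05,0,0,0],[0,0,-0.09,0,0,0],[0,0,-0.1,0,0,0],[0,0,-0.1,0,0,0],[-0.08,0,0,0,0,0],[-0.08,0,0,0,0,0],[0,0,0,0,0,0],[0,0,0,0,0,0],[0,0,0,0,0,0],[0,0,0,0,0,0]]'; python3 - <<'E'
from h import *
w=cam("wrist");cv2.imwrite("pics/w9.png",w["f"])
s=w["s"];print(s["position"],s["force"],s["clock"])
print("closed knob exp",proj(w,[.4973,.0366,.232]),"hinge",proj(w,[.645,.0095,.195]))
E
```

```text
clock: 42.15
position: [0.4983, 0.038, 0.206]
ee_rot: [-3.126, 0.28, -0.001]
force: [-1.3, 9.2, -3.1]
width: 0.191
gripper_force: 10.0
clock: 42.98
position: [0.4979, 0.0356, 0.206]
ee_rot: [3.129, -0.284, 0.0]
force: [0.9, 1.0, 0.1]
width: 0.868
gripper_force: 0.0
clock: 43.82
position: [0.4356, 0.0468, 0.3418]
ee_rot: [3.129, -0.285, -0.0]
force: [0.1, 0.3, -0.3]
width: 0.997
gripper_force: 0.0
[0.43561579 0.04684947 0.34180563] [ 0.10931537  0.26921149 -0.26937291] 43.8167
closed knob exp [[322.02691443 123.42415851]] hinge [[322.02678765 -78.61411766]]
```

View pics/w9.png

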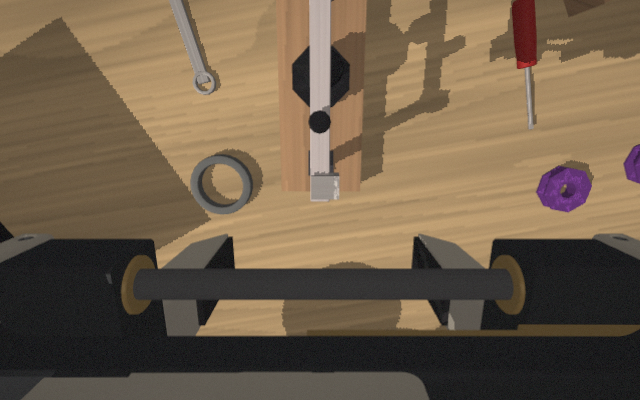

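The wrist view shows the bar running into the catch at (323,180), the knob at (320,122) within 2 px of the closed prediction, and the stack centred below at (321,75). Handing in.

```bash
python3 -c "
from cell import arm
print(arm.sign_off())"
```

```text
the job is handed in; nothing more can be done
None
```

I stacked all three reels on the block, put the rod through them into the socket, closed the keeper into its catch, and handed the job in at about 44 s on the robot's clock; sign-off returned no verdict.

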